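# Hang a second clipboard on the sprung hook

### The arm

A 6-joint arm with a two-finger parallel gripper is mounted at the origin on the work surface. World frame = base frame: x ahead of the robot, y to its left, z up, the work surface at z = 0. Lengths are in m, angles in rad, forces in N, time in s.
With the tool pointing down it reaches from about 0.25 to 0.775 m from the base axis. Payload 8.9 kg.
Tool frame: the origin (TCP) lies between the finger pads; the fingertips stand 25 mm ahead of it and the grasp point (between the pads) lies 6 mm ahead of it; z points along the fingers, y is the direction in which the jaws open and shut (so a half turn about z gives the same grasp; the last joint's range is limited). The gripper opens to 85 mm and grips with 20 to 120 N. Pads are 22 mm wide; open, the fingers measure 114 mm over their backs; the gripper's body (76 mm by 85 mm) begins 54 mm behind the grasp point. The pads swing forward as they close: fully open they stand 13 mm farther back than shut.
Start: joints at [1.197, 0.291, -0.153, 1.127, 0, 1.431], TCP at [0.122, 0.511, 0.256] pointing down, gripper open.
Joint ranges: [-2.52, 2.52], [-0.91, 1.74], [-1.3, 1.37], [-1.96, 2.02], [-1.52, 1.47], [-3.14, 3.14]. Speed limits (rad/s): [2.22, 2.22, 2.79, 3.14, 3.14, 3.14].

### API

Orientations are given as a unit quaternion [w, x, y, z].
In Python, from bench import monitor, cams, arm gives the robot as it stands. The module is installed in compiled form; this text tells all that it offers.
- The arm moves only by the tool drive_tool, never from a script. Its argument "increments" is one flat list of numbers, 5 for each row, row after row: the opening, from -1 (shut) to 1 (fully open), so that 0 is half open, then the shift along the world's x, y, z in cm, then the turn about the world's z in rad. A call has 1 to 10 rows; each row shifts and turns the commanded pose from where the row before left it; what a row does not reach is not made up. A row lasts 1/8 s, in which the tool goes at most 62.5 mm and 10.7 degrees, less where a joint would pass 70% of its speed; a pose out of reach is approached as far as the arm can. A call with a gripper value outside its range is refused whole. The fingers move at their own pace and stop on an object; "force" is the grip in N (left out, the last holds). Time passes only in rows, so rows that do not move let the fingers close. It gives the time, the measured TCP pose, the force and the opening at its end, in the units of the state.
- monitor.observe(): the state, without advancing time (a new reading comes with each control period).
- cams.snapshot(name): name is "side" or "top"; returns a dict with "color" (480x640x3 uint8, blue, green, red), "z_map" (480x640 float32, m along the optical axis (not along the pixel's ray), 0 where there is no reading), "fx", "fy", "cx", "cy" (pixels), "dist" ([k1, k2, p1, p2, k3] as OpenCV has them; the pictures are not rectified), "rvec" (rotation vector, rad) and "tvec" (3), from world to camera coordinates, as OpenCV has them. Camera axes: x right, y down, z forward; pixel columns grow to the right and rows downward; lengths in m; the calibration is good to about 2 mm. A picture is of the moment at which its call begins.
- arm.sign_off(): hands the job in, once; it reports no verdict.
The state is a dict: "t": time; "qpos": joint angles; "dq": joint speeds; "joint_torque": joint torques, N m; "eef_pos": TCP position; "orientation": TCP orientation; "wrist_force": force on the tool from outside, world axes, zero at the start; "wrist_torque": the same for the moment, N m; "opening": opening from 0.0 (shut) to 1.0 (fully open).
Only numpy, scipy, OpenCV 4.12 (cv2) and the standard library are available. Lean on these libraries where they do the work, as an engineer would, in place of code of your own. Each camera call takes 0.05 s, during which the arm holds its last target.

### The job

Take the clipboard with the orange head out of the desk sorter and hang it, paper side outwards, on the hook in front of the blue-headed clipboard that already hangs there. Push both back along the hook until you feel the blue one come up against the sprung buffer, press there gently (about 5 N, at most 10) for half a second, then let go, so that both hang straight and close together, clear of the upturned tip. Do not knock the blue clipboard off, never force the clipboard against the hook, and leave the green clipboard, the mug and the flask as they are.

Things in the scene. Friction and masses are not known exactly. Their poses are not given: they have to be found in the camera images.
- hook: fixed hook stand; origin on the table under the front of its white post (22 x 16 mm, 272 high, behind the origin, base plate 150 x 200 x 10). A level round steel prong, 8 mm thick, runs from the post along the stand's own +y, its centre line 235 mm above the table; z up. A hanging clipboard slides on it with about 1 N and can be pushed along by the next one
- prong_root (a point): point on the prong's centre line above the hook's origin, axes as the hook's. On the prong sits a black rubber buffer disc, 40 mm across, on a spring; its face is 22 to 48 mm outwards (+y) of this point, set differently each time and not reported. It gives along the prong at 2 N/mm from zero and bottoms hard after 9 mm
- prong_tip (a point): point on the prong's centre line at its free end, 116 mm from prong_root, axes as the hook's. Here the prong turns straight up: this upturned tip is 8 mm thick and ends 14 mm above the prong's centre line
- sorter: fixed grey and clear desk sorter 250 x 80 mm, 88 high; origin under its centre, x along its length. Two upright slots end to end at x = -58 and +58 mm, 7 mm wide (in y), 110 long, floor 8 mm above the table. The orange and the green clipboard stand in them, in either order, papers facing the sorter's +y; they lean by up to 0.06 rad
- board_new_grip (a point): centre of the tab of the clipboard to hang: brown board 105 x 150 x 4 mm with a paper on its front, orange plastic head 36 wide, 20 thick, at 130 to 210 mm above the lower edge; 0.13 to 0.25 kg. The tab, 29 mm high over the eye, is gripped across its 36 mm width; this point is 196 mm above the lower edge. Axes: x across the board's width, y out of its paper side, z up along the board
- board_new_eye (a point): centre of the orange clipboard's eye, a hole 16 wide x 26 high right through the head from front to back, 28 mm below the tab's centre, 168 mm above the lower edge; head's front and back 10 mm from it. Axes as the tab's. It hangs 9 mm below the prong's centre line; to pass over the upturned tip it must be 1 to 9 mm above that line
- board_hung_eye (a point): centre of the eye of the hanging clipboard (blue head 26 mm wide, else like the orange one), paper outwards, at the start 63 to 83 mm from prong_root, so there may be too little room for a second until it is pushed back. Head's front and back 10 mm from this point. Axes: x across the board's width, y out of its paper side, z up along the board
- board_spare_grip (a point): centre of the tab of the green-headed clipboard in the sorter, a bystander, same size as the orange one
- mug_mid (a point): centre of a white mug, 76 mm across, 90 mm high, a bystander
- flask_mid (a point): centre of a red flask with a black cap, 80 mm across, 190 mm high, a bystander
Mind the look-alikes: they are no part of the job. Leave any purple or red look-alike of the part that bears board_hung_eye alone.

How it is judged:
By the outcome, as a careful person would: the job done as asked, in the order asked, and still so for the second after the job is handed in, with the robot touching nothing.
It also fails if it takes over 53 s, if anything falls off the work surface, if the arm or the gripper's body presses on something with over 40 N, if the wrist force passes 120 N, or if a joint passes its speed limit or range.

## Working session

There is one attempt and no reset: what is moved stays moved. The work goes in short steps, Python scripts to look and compute and a tool call to move; the robot and the scene stay as the last step left them, time stands still between calls to the robot, and variables do not carry over. Pictures are saved under pics/ and viewed, and the job is handed in when it is done.

Besides the shell and the picture viewer there is one more tool, called after "Request:" as name(argument=value, ...), one argument or row to a line, values as JSON. drive_tool: Moves the arm, as the interface text tells. Its arguments: {"type":"object","properties":{"increments":{"type":"array"},"force":{"type":"number"}},"required":["increments"]}

```bash
mkdir -p pics; cat > h.py <<'E'
import numpy as np, cv2, pickle
from bench import monitor, cams, arm
def snap(n,tag):
    s=cams.snapshot(n); pickle.dump(s,open(f'pics/{tag}.pkl','wb')); cv2.imwrite(f'pics/{tag}.png',s['color']); return s
def load(tag): return pickle.load(open(f'pics/{tag}.pkl','rb'))
def KD(s): return np.array([[s['fx'],0,s['cx']],[0,s['fy'],s['cy']],[0,0,1.]]),np.array(s['dist'],float)
def world(s,pts,z=None):
    K,D=KD(s); R=cv2.Rodrigues(np.array(s['rvec'],float))[0]; t=np.array(s['tvec'],float).ravel()
    p=np.array(pts,float).reshape(-1,2); u=cv2.undistortPoints(p.reshape(-1,1,2),K,D).reshape(-1,2)
    if z is None: z=np.array([s['z_map'][int(round(b)),int(round(a))] for a,b in p])
    c=np.c_[u*np.reshape(z,(-1,1)),np.ones(len(u))*z]
    return (c-t)@R
def planez(s,pts,h):
    # intersect rays with z=h
    R=cv2.Rodrigues(np.array(s['rvec'],float))[0]; t=np.array(s['tvec'],float).ravel()
    C=-R.T@t; d=world(s,pts,1.0)-C
    return C+d*((h-C[2])/d[:,2])[:,None]
def proj(s,P):
    K,D=KD(s); return cv2.projectPoints(np.array(P,float).reshape(-1,3),np.array(s['rvec'],float),np.array(s['tvec'],float),K,D)[0].reshape(-1,2)
def cloud(s):
    v,u=np.mgrid[0:480,0:640]; return world(s,np.c_[u.ravel(),v.ravel()],s['z_map'].ravel()).reshape(480,640,3)
def crop(s,x0,y0,x1,y1,k,name):
    cv2.imwrite(f'pics/{name}.png',cv2.resize(s['color'][y0:y1,x0:x1],None,fx=k,fy=k,interpolation=cv2.INTER_CUBIC))
np.set_printoptions(precision=4,suppress=True)
E
python3 - <<'E'
from h import *
print(monitor.observe())
for n in('side','top'):
    s=snap(n,n+'0'); R=cv2.Rodrigues(np.array(s['rvec'],float))[0]; print(n,s['fx'],s['dist'],'C',-R.T@np.ravel(s['tvec']),'fwd',R[2])
E
```

```text
{'t': 0.0, 'qpos': array([ 1.1967,  0.2913, -0.1541,  1.1267,  0.    ,  1.4315]), 'dq': array([ 0.0007,  0.0005, -0.0007, -0.    ,  0.0008,  0.0014]), 'joint_torque': array([  0.0003, -53.7144,  33.1372,   0.016 ,  -0.0001,   0.    ]), 'eef_pos': array([0.122 , 0.5102, 0.2557]), 'orientation': array([-0.0002,  0.1172,  0.9931, -0.0006]), 'wrist_force': array([-0.154 ,  0.3964,  0.0163]), 'wrist_torque': array([-0.009 ,  0.0296,  0.0133]), 'opening': 1.0042204864420314}
side 598.6362145060232 [-0.1337  0.      0.      0.      0.    ] C [ 0.0916 -0.8856  1.1743] fwd [ 0.2901  0.6237 -0.7258]
top 438.3692266585266 [0.0335 0.     0.     0.     0.    ] C [ 0.2941 -0.0235  1.2374] fwd [ 0.1727 -0.0005 -0.985 ]
```

View pics/side0.png

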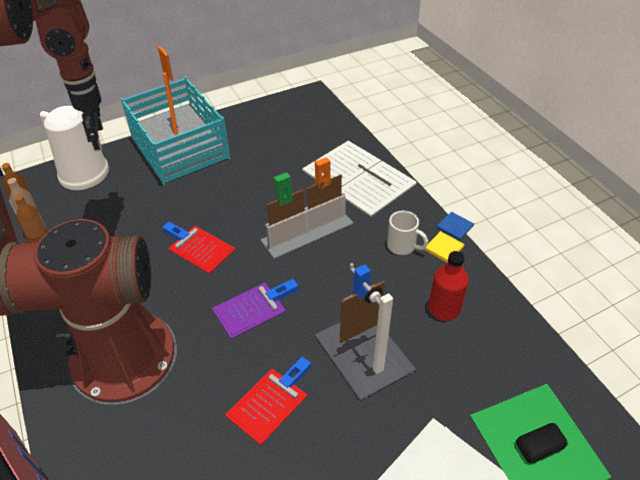

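View pics/top0.png

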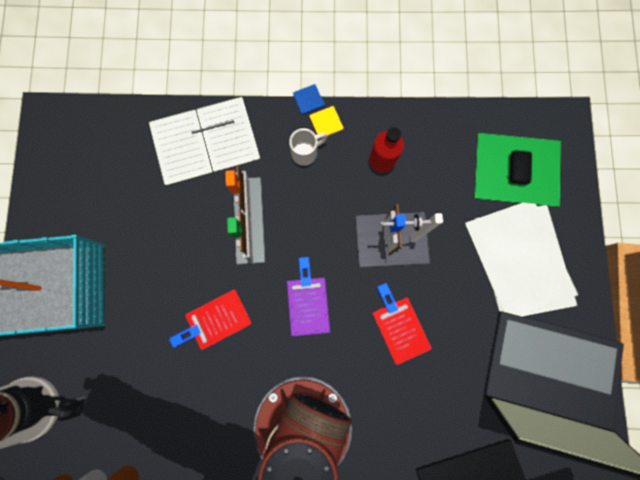

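```bash
python3 - <<'E'
from h import *
s=load('side0'); crop(s,250,130,450,280,4,'s_sort'); crop(s,310,240,430,400,5,'s_hook')
t=load('top0'); crop(t,210,150,310,280,6,'t_sort'); crop(t,345,190,455,280,7,'t_hook')
E
```

```text
(no output)
```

View pics/s_sort.png

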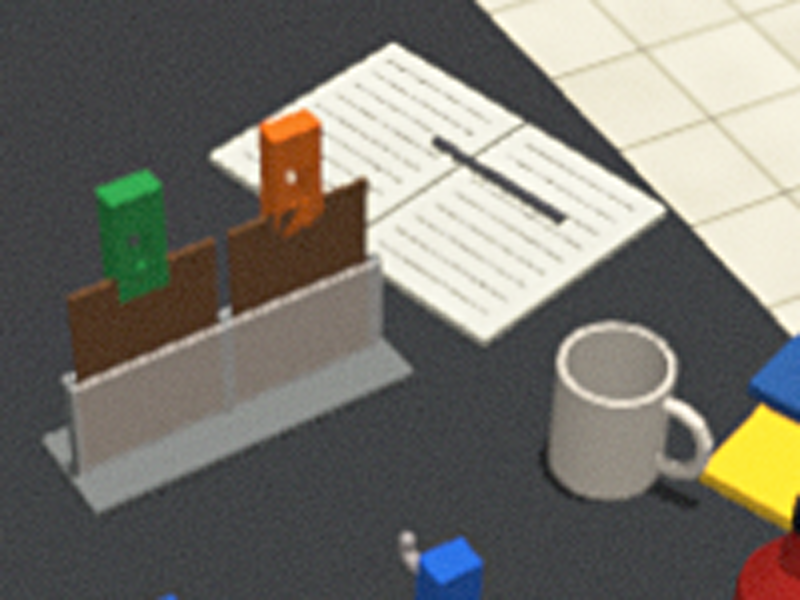

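View pics/s_hook.png

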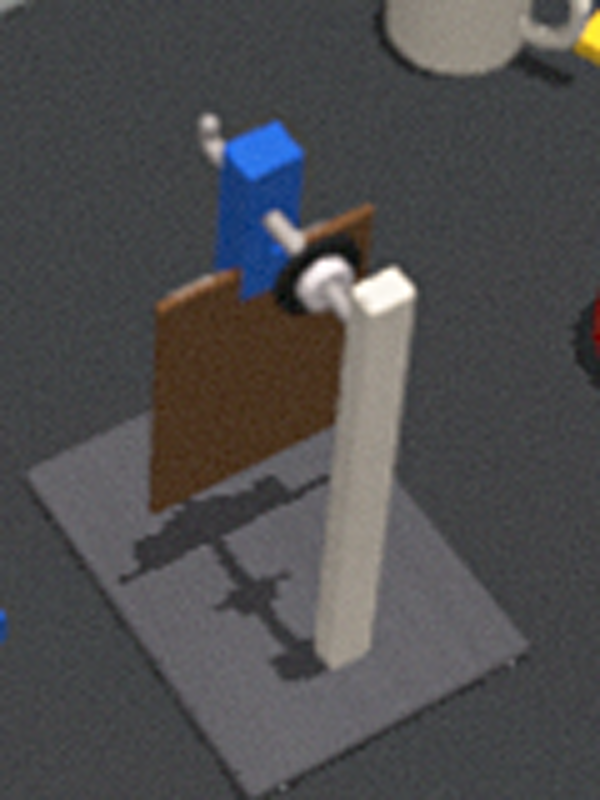

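View pics/t_sort.png

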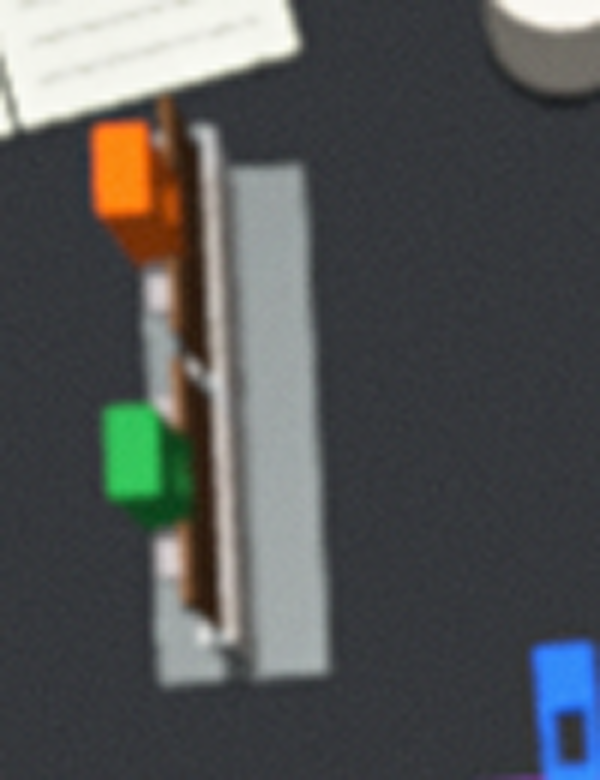

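View pics/t_hook.png

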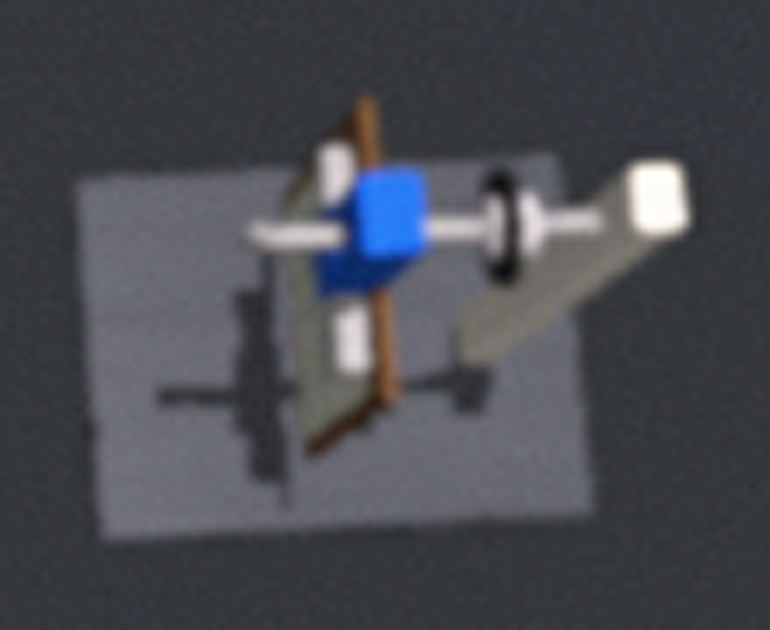

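```bash
cat > seg.py <<'E'
from h import *
def masks(s):
    hsv=cv2.cvtColor(s['color'],cv2.COLOR_BGR2HSV); H,S,V=cv2.split(hsv)
    return dict(orange=(H>5)&(H<16)&(S>190)&(V>100),blue=(H>100)&(H<118)&(S>170)&(V>90),green=(H>50)&(H<75)&(S>150)&(V>70))
def boxfit(P):
    r=cv2.minAreaRect(P[:,:2].astype(np.float32)*1000); return r
E
python3 - <<'E'
from seg import *
for tag in('side0','top0'):
    s=load(tag); W=cloud(s); m=masks(s)
    for k in m:
        mm=m[k]&(s['z_map']>0)&(W[...,2]>0.12)&(W[...,2]<.27)&(W[...,0]>.25)&(abs(W[...,1])<.35)
        P=W[mm]
        if len(P)<5: print(tag,k,len(P)); continue
        v,u=np.nonzero(mm); print(tag,k,len(P),'px',u.min(),u.max(),v.min(),v.max(),'lo',np.percentile(P,3,0),'hi',np.percentile(P,97,0))
        zt=np.percentile(P[:,2],97); T=P[P[:,2]>zt-.008]; print('   top z',zt,len(T),T.mean(0),boxfit(T))
E
```

```text
side0 orange 344 px 315 330 158 188 lo [0.5998 0.1639 0.145 ] hi [0.633  0.1848 0.2209]
   top z 0.22085655692271938 80 [0.6158 0.1753 0.2178] ((617.6764526367188, 178.70721435546875), (27.639062881469727, 35.112091064453125), 88.42134094238281)
side0 blue 354 px 353 369 265 298 lo [ 0.4933 -0.2317  0.1969] hi [ 0.5181 -0.2123  0.2697]
   top z 0.26965771969374575 97 [ 0.5067 -0.2225  0.2673] ((506.4129638671875, -221.155517578125), (25.903711318969727, 20.56866455078125), 1.888183832168579)
side0 green 391 px 274 291 173 204 lo [0.4844 0.1545 0.1467] hi [0.5181 0.1774 0.2208]
   top z 0.22078295663606448 99 [0.5012 0.1667 0.2178] ((501.54791259765625, 168.0245361328125), (37.08449935913086, 26.903982162475586), 7.8683295249938965)
top0 orange 229 px 226 239 171 192 lo [0.6    0.1662 0.1513] hi [0.6348 0.1867 0.2206]
   top z 0.220602944627483 116 [0.6182 0.177  0.2177] ((617.8965454101562, 177.5137176513672), (36.02106857299805, 20.01118278503418), 3.509856700897217)
top0 blue 145 px 391 404 215 230 lo [ 0.4934 -0.2296  0.2107] hi [ 0.5178 -0.2107  0.2696]
   top z 0.26962680788754473 83 [ 0.5058 -0.2206  0.2679] ((505.82794189453125, -220.34774780273438), (24.582902908325195, 20.224834442138672), 1.2510595321655273)
top0 green 184 px 228 241 217 237 lo [0.4847 0.1578 0.1596] hi [0.5189 0.1773 0.2209]
   top z 0.22094847645034665 126 [0.5022 0.1684 0.2179] ((503.3014221191406, 167.9061737060547), (36.787994384765625, 19.06831169128418), 3.5334742069244385)
```

```bash
python3 - <<'E'
from seg import *
t=load('top0'); s=load('side0')
def c(p,k,x,y): return (np.array(p,float)+.5)/k-.5+[x,y]
b=planez(t,c([(78,180),(557,153),(594,515),(103,540)],7,345,190),.01); print('base',b)
b2=planez(s,c([(28,472),(255,797),(527,650)],5,310,240),.01);print('base side',b2)
for B in(b,):
    d1=B[0]-B[1]; d2=B[3]-B[2]; print(np.degrees(np.arctan2(d1[0],d1[1])),np.degrees(np.arctan2(d2[0],d2[1])),np.hypot(*d1[:2]),np.hypot(*d2[:2]),np.hypot(*(B[0]-B[3])[:2]), 'center',B.mean(0))
d=b2[0]-b2[1];print(np.degrees(np.arctan2(d[0],d[1])),np.hypot(*d[:2]))
# prong
print('prong',planez(t,c([(290,236),(335,237),(440,230),(590,219)],7,345,190),.235))
print('tip top, ',planez(t,c([(258,232)],7,345,190),.249))
print('post top',planez(t,c([(632,165),(684,163),(689,228),(637,235)],7,345,190),.272))
print('post top side',planez(s,c([(352,288),(394,267),(415,286),(371,312)],5,310,240),.272))
# sorter base
sb=planez(t,c([(303,163),(329,672),(160,688)],6,210,150),.004);print('sorter',sb)
d=sb[0]-sb[1];print(np.degrees(np.arctan2(d[1],d[0])),np.hypot(*d[:2]))
sb=planez(s,c([(97,512),(411,370)],4,250,130),.004);print('sorter side',sb);d=sb[1]-sb[0];print(np.degrees(np.arctan2(d[1],d[0])),np.hypot(*d[:2]))
# clouds near prong
for tag in('side0','top0'):
    q=load(tag);W=cloud(q);x,y,z=W[...,0],W[...,1],W[...,2]
    m=(q['z_map']>0)&(z>.195)&(z<.285)&(x>.43)&(x<.57)&(y<-.1)&(y>-.4)
    P=W[m]; V=cv2.cvtColor(q['color'],cv2.COLOR_BGR2HSV)[m]
    dark=V[:,2]<60; D=P[dark&(P[:,1]<-.24)&(P[:,1]>-.31)]; print(tag,'dark',len(D),D.min(0) if len(D) else 0,D.max(0) if len(D) else 0,D.mean(0))
    for y0 in np.arange(-.34,-.13,.01):
        Q=P[(P[:,1]>=y0)&(P[:,1]<y0+.01)]
        if len(Q): print(round(y0,3),len(Q),'x',Q[:,0].min(),Q[:,0].max(),'z',Q[:,2].min(),Q[:,2].max())
E
```

```text
base [[ 0.5757 -0.1467  0.01  ]
 [ 0.5886 -0.3428  0.01  ]
 [ 0.4396 -0.3523  0.01  ]
 [ 0.4278 -0.1554  0.01  ]]
base side [[ 0.4298 -0.1539  0.01  ]
 [ 0.4416 -0.3513  0.01  ]
 [ 0.5856 -0.343   0.01  ]]
-3.753255368575528 -3.4428220451046543 0.196563095037666 0.19725176703023742 0.14820472615969846 center [ 0.5079 -0.2493  0.01  ]
-3.4132022557803112 0.19770881217303898
prong [[ 0.5055 -0.1945  0.235 ]
 [ 0.5053 -0.2095  0.235 ]
 [ 0.508  -0.2445  0.235 ]
 [ 0.5121 -0.2944  0.235 ]]
tip top,  [[ 0.5038 -0.1817  0.249 ]]
post top [[ 0.5219 -0.2985  0.272 ]
 [ 0.5227 -0.3152  0.272 ]
 [ 0.5014 -0.3159  0.272 ]
 [ 0.4989 -0.2992  0.272 ]]
post top side [[ 0.5014 -0.2991  0.272 ]
 [ 0.521  -0.2977  0.272 ]
 [ 0.5233 -0.3093  0.272 ]
 [ 0.5019 -0.3124  0.272 ]]
sorter [[0.6901 0.1315 0.004 ]
 [0.4408 0.1121 0.004 ]
 [0.4326 0.1913 0.004 ]]
4.432518454356944 0.25009599517643905
sorter side [[0.4422 0.1168 0.004 ]
 [0.6896 0.1383 0.004 ]]
4.960487337206522 0.24832561373121748
side0 dark 91 [ 0.4889 -0.2685  0.2201] [ 0.5295 -0.2616  0.26  ] [ 0.5062 -0.2653  0.2442]
-0.32 224 x 0.4985726
[... 2076 characters left out ...]
9926057246 0.5107795947440651 z 0.23683468109994074 0.2437632825079326
-0.24 20 x 0.45517220939642433 0.5183085307439204 z 0.2005674002933105 0.26811689637608555
-0.23 164 x 0.4548498039687174 0.5592301049266682 z 0.19522032819879506 0.2725243279577098
-0.22 138 x 0.4727178207305868 0.544644788334395 z 0.19515390791227352 0.27276892183343504
-0.21 20 x 0.5031941209340498 0.5186883820709933 z 0.20414922728760274 0.2543020489211161
-0.2 13 x 0.501263174536616 0.5074326268848286 z 0.2332860705219257 0.24280675161950627
-0.19 17 x 0.5002897345992544 0.5078692015619329 z 0.23372204942417438 0.2502664388917026
-0.18 4 x 0.5022743158888366 0.505425182758363 z 0.23548947900666123 0.24933278483899798
```

```bash
python3 - <<'E'
from seg import *
s=load('side0');t=load('top0')
# height map of obstacles
H=np.zeros((20,26))
for q in(s,t):
    W=cloud(q); m=(q['z_map']>0)&(W[...,2]>.02)&(W[...,2]<.6); P=W[m]
    i=((P[:,0]+.0)/.04).astype(int); j=((P[:,1]+.4)/.04).astype(int)
    ok=(P[:,0]>0)&(i<20)&(P[:,1]>-.4)&(j<26); np.maximum.at(H,(i[ok],j[ok]),P[ok,2])
print('cols y from -.40 step .04'); 
for i in range(19,-1,-1): print('%.2f'%(i*.04),' '.join('%3d'%(h*1000) for h in H[i]))
# lean: orange/green faces
for k in('orange','green','blue'):
  for q,n in((s,'side'),(t,'top')):
    W=cloud(q); m=masks(q)[k]&(q['z_map']>0)&(W[...,2]>.13)&(W[...,2]<.28)&(W[...,0]>.3)&(abs(W[...,1])<.3)
    P=W[m]; zt=P[:,2].max(); P=P[(P[:,2]<zt-.012)]
    # -y face: fit plane y = a + b x + c z robustly
    A=np.c_[np.ones(len(P)),P[:,0],P[:,2]]; w=np.ones(len(P),bool)
    for _ in range(6):
        co=np.linalg.lstsq(A[w],P[w,1],rcond=None)[0]; r=P[:,1]-A@co; w=abs(r)<.003
    print(k,n,len(P),w.sum(),co)
  # brown board back
for (x0,x1,y0,y1,n) in((.56,.68,.1,.22,'orangeboard'),(.44,.56,.1,.22,'greenboard'),(.44,.57,-.26,-.18,'blueboard')):
  for q in (s,t):
    W=cloud(q); hsv=cv2.cvtColor(q['color'],cv2.COLOR_BGR2HSV)
    zl,zh=(.095,.15) if 'blue' not in n else (.07,.2)
    m=(q['z_map']>0)&(hsv[...,0]<16)&(hsv[...,1]>100)&(W[...,2]>zl)&(W[...,2]<zh)&(W[...,0]>x0)&(W[...,0]<x1)&(W[...,1]>y0)&(W[...,1]<y1)
    P=W[m]
    if len(P)<30: print(n,len(P));continue
    A=np.c_[np.ones(len(P)),P[:,0],P[:,2]]; w=np.ones(len(P),bool)
    for _ in range(6):
        co=np.linalg.lstsq(A[w],P[w,1],rcond=None)[0]; r=P[:,1]-A@co; w=abs(r)<.003
    print(n,len(P),w.sum(),co,np.percentile(P[:,0],[1,99]))
E
```

```text
cols y from -.40 step .04
0.76   0   0   0 141 195 129   0   0  80  93  96  91   0   0   0   0   0   0   0   0   0   0   0   0   0   0
0.72   0   0   0 194 195 144   0   0   0  94  94  91   0   0   0   0   0   0   0   0   0   0   0   0   0   0
0.68   0   0   0 135 145 123   0   0   0   0   0   0   0   0  85   0   0   0   0   0   0   0   0   0   0   0
0.64   0   0   0   0   0   0   0   0   0   0   0   0   0  93 164   0   0   0   0   0   0   0   0   0   0   0
0.60   0   0   0   0   0   0   0   0   0   0   0   0   0 124 224   0   0   0   0   0   0   0   0   0   0   0
0.56   0   0   0   0 185   0   0   0   0   0   0   0   0 160 219   0   0   0   0   0   0   0   0   0   0   0
0.52   0   0 273 254 268   0   0   0   0   0   0   0   0 183 218   0   0   0   0   0   0   0   0   0   0   0
0.48   0   0 277 259 273 250   0   0   0   0   0   0   0 225 222   0   0   0   0   0   0   0   0  26 159 156
0.44   0   0   0  20 211   0   0   0   0  25  26   0   0 162 157   0   0   0   0   0   0   0   0 154 156 157
0.40   0   0   0   0   0   0   0   0   0  27  27   0   0   0   0   0   0   0   0   0   0   0 
[... 966 characters left out ...]
 0   0   0 599 599   0   0  99
0.00   0   0   0   0   0   0   0 330 386 388 388 386 151   0   0   0   0   0   0   0   0   0   0   0   0  65
orange side 260 146 [0.1588 0.0126 0.0122]
orange top 110 56 [ 0.2431 -0.1214  0.0065]
green side 296 175 [0.128  0.0607 0.0035]
green top 54 35 [ 0.217  -0.1003 -0.0362]
blue side 256 138 [-0.132  -0.1902 -0.0011]
blue top 61 21 [-0.4801  0.5459 -0.0349]
orangeboard 511 391 [0.1132 0.0798 0.0348] [0.5672 0.6665]
orangeboard 134 127 [0.117  0.0757 0.0197] [0.5683 0.6676]
greenboard 503 406 [0.1131 0.083  0.0237] [0.4512 0.5528]
greenboard 95 95 [0.1163 0.0779 0.0149] [0.4541 0.549 ]
blueboard 926 900 [-0.2563  0.0578 -0.0111] [0.4549 0.555 ]
blueboard 18
```

Request:
drive_tool(
  increments=[1, 0, 0, 4.4, 0, 1, 4, -3, 0, -0.14, 1, 4, -3, 0, -0.14, 1, 4, -3, 0, -0.14, 1, 4, -3, 0, -0.14, 1, 4, -3, 0, -0.14, 1, 4, -3, 0, -0.14, 1, 4, -3, 0, -0.14, 1, 4, -3, 0, -0.14, 1, 4, -3, 0, -0.14],
  force=40,
)

```text
t: 1.35
eef_pos: [0.4832, 0.2394, 0.3]
orientation: [-0.0, 0.681, 0.732, -0.0]
wrist_force: [-0.0, 1.0, -0.3]
opening: 0.999
```

Request:
drive_tool(
  increments=[1, 4.5, -2.1, 0, 0, 1, 4.5, -2.1, 0, 0, 1, 4.5, -2.1, 0, 0, 1, 0, 0, 0, 0, 1, 0, 0, 0, 0],
)

```text
t: 1.98
eef_pos: [0.6166, 0.1776, 0.2997]
orientation: [-0.001, 0.68, 0.733, -0.001]
wrist_force: [0.2, -0.2, 0.4]
opening: 1.003
```

```bash
python3 - <<'E'
from seg import *
o=monitor.observe();print(o['t'],o['eef_pos'],o['orientation'],np.degrees(2*np.arctan2(o['orientation'][2],o['orientation'][1]))-90)
s=snap('side','side1'); crop(s,220,60,420,260,3,'s1')
t=snap('top','top1'); crop(t,190,130,320,280,4,'t1')
E
```

```text
1.975 [0.6166 0.1776 0.2997] [-0.0005  0.6798  0.7334 -0.0005] 4.341088260555509
```

View pics/s1.png

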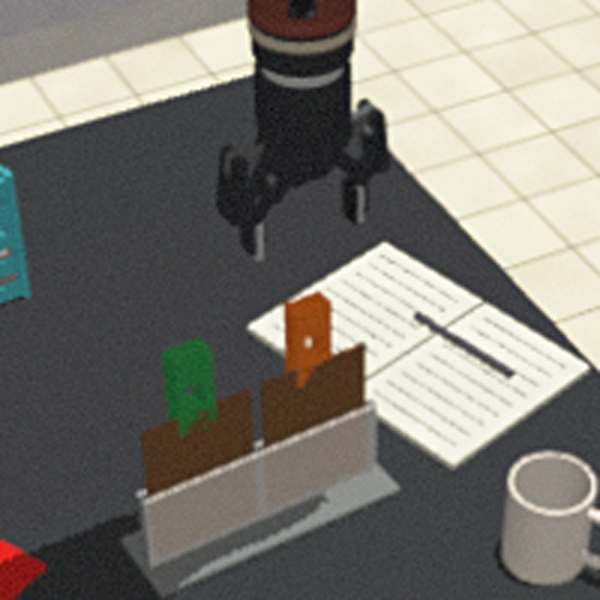

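View pics/t1.png

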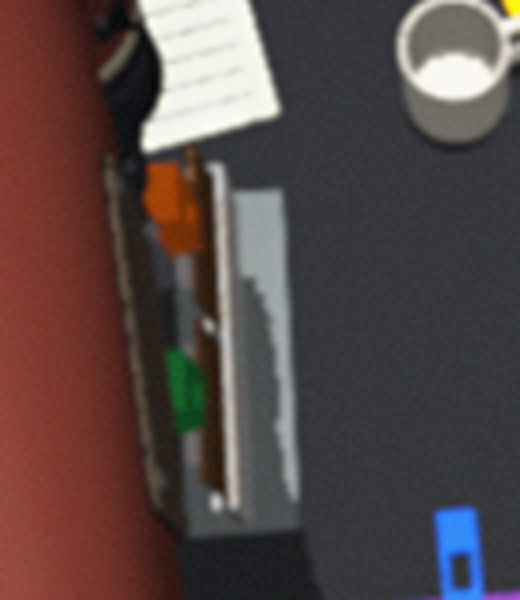

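Request:
drive_tool(
  increments=[1, 0.1, -0.1, -3, 0, 1, 0, 0, -2.5, 0, 1, 0, 0, -2, 0, 1, 0, 0, -1.4, 0, 1, 0, 0, 0, 0],
)

```text
t: 2.7
eef_pos: [0.6173, 0.177, 0.2109]
orientation: [-0.0, 0.679, 0.734, -0.0]
wrist_force: [0.4, -0.1, -0.2]
opening: 1.002
```

Request:
drive_tool(
  increments=[-1, 0, 0, 0, 0, -1, 0, 0, 0, 0, -1, 0, 0, 0, 0, -1, 0, 0, 0, 0, -1, 0, 0, 0, 0, -1, 0, 0, 0, 0],
  force=50,
)

```text
t: 3.45
eef_pos: [0.6185, 0.1767, 0.2121]
orientation: [0.0, 0.68, 0.733, 0.0]
wrist_force: [-1.1, 0.5, 5.3]
opening: 0.413
```

```bash
python3 - <<'E'
from seg import *
o=monitor.observe();print(o)
s=snap('side','side2'); crop(s,220,60,420,260,3,'s2')
E
```

```text
{'t': 3.45, 'qpos': array([0.1646, 0.5413, 0.1165, 1.1448, 0.    , 1.6594]), 'dq': array([ 0.0005, -0.0005, -0.0001, -0.0008,  0.    , -0.0001]), 'joint_torque': array([ -0.1963, -66.735 ,  31.7607,  -0.4613,  -0.0391,   0.0311]), 'eef_pos': array([0.6185, 0.1767, 0.2121]), 'orientation': array([0.0004, 0.6797, 0.7335, 0.0005]), 'wrist_force': array([-1.0601,  0.5072,  5.2867]), 'wrist_torque': array([-0.0053,  0.2486,  0.0251]), 'opening': 0.41319627398419634}
```

View pics/s2.png

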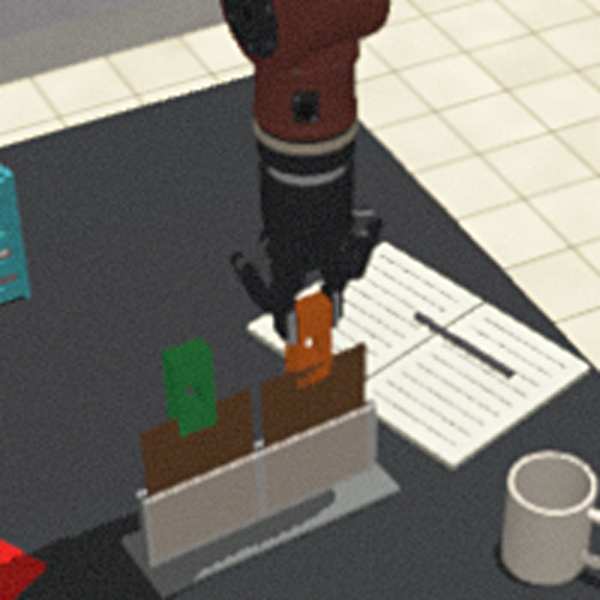

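Request:
drive_tool(
  increments=[-1, 0, 0, 0.6, 0, -1, 0, 0, 1.2, 0, -1, 0, 0, 1.6, 0, -1, 0, 0, 2, 0, -1, 0, 0, 2, 0, -1, 0, 0, 2, 0, -1, 0, 0, 2, 0, -1, 0, 0, 2, 0, -1, 0, 0, 0, 0, -1, 0, 0, 0, 0],
)

```text
t: 4.75
eef_pos: [0.618, 0.1766, 0.3449]
orientation: [-0.0, 0.68, 0.733, -0.0]
wrist_force: [0.4, 0.0, -2.3]
opening: 0.408
```

```bash
python3 - <<'E'
from seg import *
o=monitor.observe();print(o['eef_pos'],o['wrist_force'],o['wrist_torque'],o['opening'])
s=snap('side','side3'); crop(s,220,60,420,260,3,'s3')
E
```

```text
[0.618  0.1766 0.3449] [ 0.4035  0.0498 -2.3062] [ 0.0056 -0.0125  0.0497] 0.4081649225428319
```

View pics/s3.png

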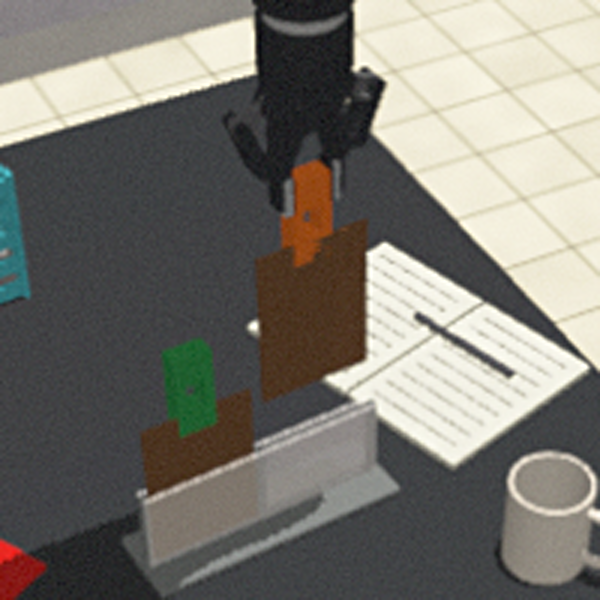

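Request:
drive_tool(
  increments=[-1, 0, -2, 0, 0, -1, 0, -4, 0, 0, -1, 0, -5, 0, 0, -1, -2.4, -4, 0, 0, -1, -2.4, -4, 0, 0, -1, -2.4, -4, 0, 0, -1, -2.4, -4, 0, 0, -1, -2.1, -2.7, 0, -0.014, -1, 0, -1.8, 0, 0, -1, 0, 0, 0, 0],
)

```text
t: 6.05
eef_pos: [0.5011, -0.1398, 0.345]
orientation: [0.0, 0.686, 0.728, -0.0]
wrist_force: [0.3, 0.5, -1.9]
opening: 0.411
```

```bash
python3 - <<'E'
from seg import *
o=monitor.observe();print(o['eef_pos'],o['wrist_force'],o['wrist_torque'],o['opening'],np.degrees(2*np.arctan2(o['orientation'][2],o['orientation'][1]))-90)
s=snap('side','side4'); crop(s,270,130,470,380,3,'s4')
t=snap('top','top4'); crop(t,310,170,460,290,5,'t4')
E
```

```text
[ 0.5011 -0.1398  0.345 ] [ 0.3008  0.5492 -1.8538] [ 0.12   -0.0387 -0.0545] 0.4106544039777778 3.4435038601181276
```

View pics/s4.png

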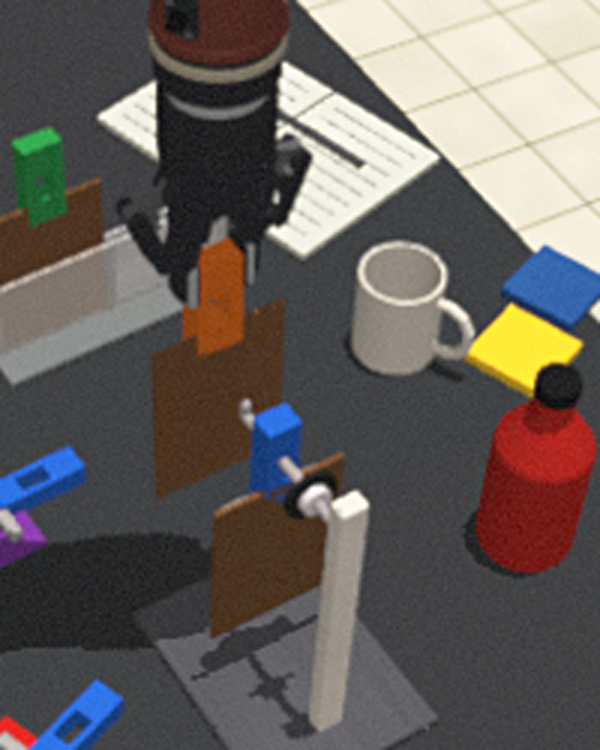

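View pics/t4.png

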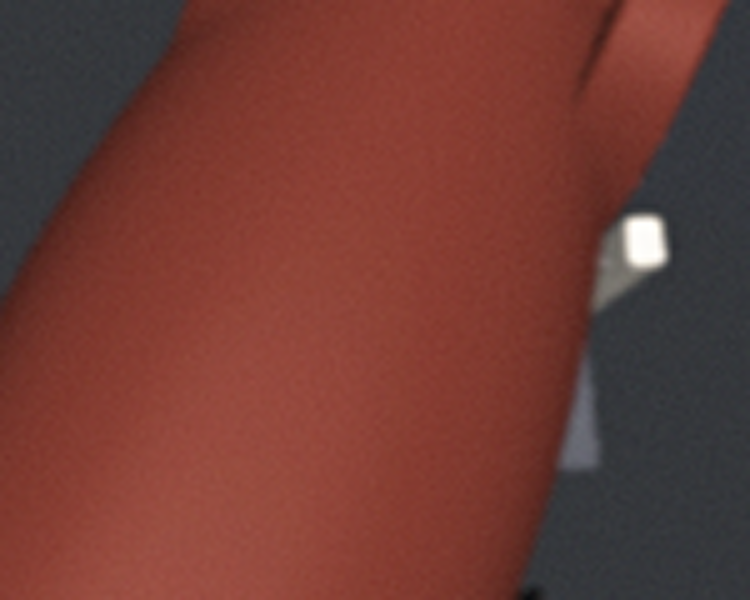

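```bash
cat > fit.py <<'E'
from seg import *
def plane(P,th=.003):
    A=np.c_[np.ones(len(P)),P[:,0],P[:,2]]; w=np.ones(len(P),bool)
    for _ in range(8):
        co=np.linalg.lstsq(A[w],P[w,1],rcond=None)[0]; r=P[:,1]-A@co; w=abs(r)<th
    return co,w.sum()
def rep(tag,yo,zo,yb,zb=.268):
    s=load(tag); W=cloud(s); hsv=cv2.cvtColor(s['color'],cv2.COLOR_BGR2HSV)
    for n,y,zt in(('orange',yo,zo),('blue',yb,zb)):
        zi=(s['z_map']>0)&(abs(W[...,0]-.504)<.075)&(abs(W[...,1]-y)<.03)
        P=W[masks(s)[n]&zi&(W[...,2]>zt-.09)]
        B=W[zi&(hsv[...,0]<16)&(hsv[...,1]>80)&(W[...,2]<zt-.065)&(W[...,2]>zt-.205)]
        top=np.percentile(P[:,2],98); T=P[P[:,2]>top-.007]
        print(n,'head lo',np.percentile(P,2,0),'hi',np.percentile(P,98,0),'top',T.mean(0),len(T))
        co,w=plane(P[P[:,2]<top-.012],.002); print('  headback',co,w,'y@(.504,zeye)',co@[1,.504,zt-.042])
        co,w=plane(B,.0025); print('  board',co,w,len(B),'y@(.504,zeye)',co@[1,.504,zt-.042],'x',np.percentile(B[:,0],[.5,99.5]),'z',np.percentile(B[:,2],[.5,99.5]))
        # edges in x linear vs z
        for lo,hi in ((zt-.20,zt-.16),(zt-.16,zt-.12),(zt-.12,zt-.08)):
            Q=B[(B[:,2]>lo)&(B[:,2]<hi)]; print('   xmid',round((lo+hi)/2,3),np.percentile(Q[:,0],[1,99]).round(4),np.percentile(Q[:,0],[1,99]).mean().round(4))
E
python3 - <<'E'
from fit import *
rep('side4',-.14,.353,-.2207)
E
```

```text
orange head lo [ 0.4833 -0.1504  0.2742] hi [ 0.5191 -0.1297  0.353 ] top [ 0.5045 -0.1411  0.3508] 129
  headback [-0.1747  0.0534  0.0016] 244 y@(.504,zeye) -0.14727137641785149
  board [-0.1835  0.0601  0.019 ] 1424 1589 y@(.504,zeye) -0.14728772058633413 x [0.4495 0.5537] z [0.1493 0.2872]
   xmid 0.173 [0.4503 0.5502] 0.5002
   xmid 0.213 [0.4496 0.5531] 0.5013
   xmid 0.253 [0.4502 0.5528] 0.5015
blue head lo [ 0.4932 -0.232   0.2029] hi [ 0.5186 -0.2105  0.2716] top [ 0.5056 -0.222   0.2688] 119
  headback [-0.0548 -0.2855 -0.1152] 54 y@(.504,zeye) -0.2247677088175432
  board [-0.2576  0.0585 -0.0069] 966 1045 y@(.504,zeye) -0.22968623466627705 x [0.4548 0.5569] z [0.0636 0.2018]
   xmid 0.088 [0.455  0.5495] 0.5022
   xmid 0.128 [0.4554 0.5488] 0.5021
   xmid 0.168 [0.4549 0.5571] 0.506
```

Request:
drive_tool(
  increments=[-1, 0.05, 0, -1.5, 0, -1, 0, 0, -2, 0, -1, 0, 0, -2, 0, -1, 0, 0, -1.35, 0, -1, 0, 0, 0, 0, -1, 0, 0, 0, 0],
)

```text
t: 6.9
eef_pos: [0.502, -0.1384, 0.2773]
orientation: [0.0, 0.685, 0.729, 0.0]
wrist_force: [-0.4, 0.4, -1.9]
opening: 0.415
```

```bash
python3 - <<'E'
from fit import *
o=monitor.observe();print(o['eef_pos'],o['wrist_force'],o['wrist_torque'],o['opening'])
s=snap('side','side5'); crop(s,310,180,430,350,5,'s5')
rep('side5',-.14,.282,-.2207)
# predicted: prong pixel check
d=np.array([-.06,.998,0]); r=np.array([.5112,-.298,.235])
print(proj(s,[r+d*.116,r+d*.116+[0,0,.014],r+d*.03]))
e=np.array([o['eef_pos'][0],o['eef_pos'][1],o['eef_pos'][2]-.0365]); print('eye px',proj(s,[e,e-d*.01,e+d*.01]))
E
```

```text
[ 0.502  -0.1384  0.2773] [-0.4311  0.3965 -1.9374] [ 0.0041  0.0413 -0.0483] 0.4151807417827443
orange head lo [ 0.4843 -0.1495  0.2064] hi [ 0.5188 -0.1291  0.2873] top [ 0.5047 -0.1388  0.2847] 108
  headback [-0.1722  0.0492  0.006 ] 210 y@(.504,zeye) -0.14596189601079287
  board [-0.1835  0.0657  0.0182] 1041 1181 y@(.504,zeye) -0.14603747272609935 x [0.4502 0.5531] z [0.0801 0.2166]
   xmid 0.102 [0.4508 0.5268] 0.4888
   xmid 0.142 [0.4508 0.5285] 0.4897
   xmid 0.182 [0.4506 0.5523] 0.5015
blue head lo [ 0.4931 -0.2319  0.2044] hi [ 0.5186 -0.2111  0.272 ] top [ 0.5061 -0.222   0.2693] 115
  headback [-0.0601 -0.288  -0.0874] 69 y@(.504,zeye) -0.2250709710683113
  board [-0.2584  0.0599 -0.0065] 963 1024 y@(.504,zeye) -0.22968319309786242 x [0.4549 0.5566] z [0.0638 0.2023]
   xmid 0.088 [0.4549 0.5497] 0.5023
   xmid 0.128 [0.4551 0.548 ] 0.5016
   xmid 0.168 [0.4553 0.5566] 0.5059
[[351.4214 268.291 ]
 [351.5972 263.829 ]
 [374.3989 296.3516]]
eye px [[340.5628 252.9007]
 [343.0469 255.9222]
 [338.1016 249.9075]]
```

View pics/s5.png

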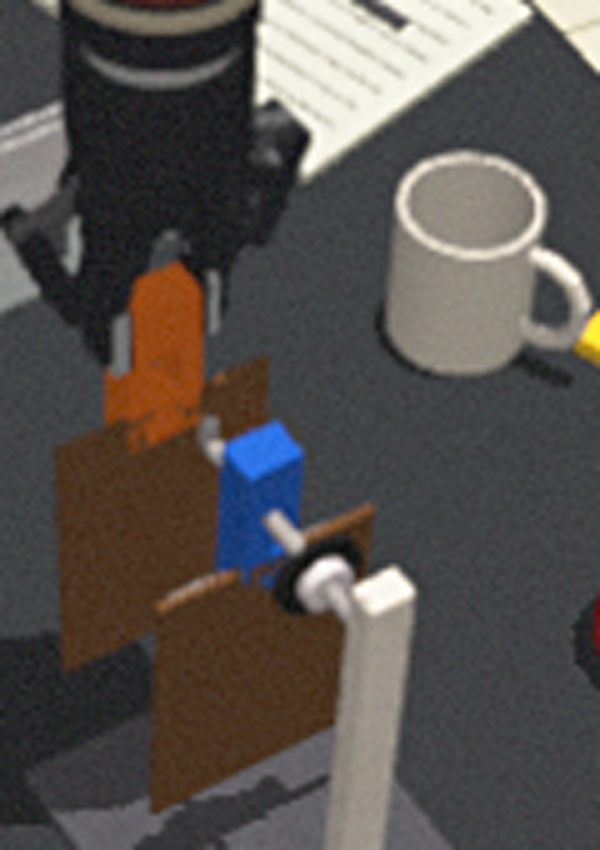

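Request:
drive_tool(
  increments=[-1, 0.04, -0.7, -0.1, 0, -1, 0.04, -0.7, 0, 0, -1, 0.04, -0.7, 0, 0, -1, 0.05, -0.7, 0, 0, -1, 0.04, -0.7, 0, 0, -1, 0, 0, 0, 0],
)

```text
t: 7.7
eef_pos: [0.5037, -0.174, 0.2757]
orientation: [0.0, 0.685, 0.728, -0.0]
wrist_force: [0.1, -0.2, -2.4]
opening: 0.412
```

```bash
python3 - <<'E'
from fit import *
o=monitor.observe();print(o['eef_pos'],o['wrist_force'],o['wrist_torque'],o['opening'])
s=snap('side','side6'); crop(s,310,180,430,350,5,'s6')
rep('side6',-.174,.282,-.2207)
E
```

```text
[ 0.5037 -0.174   0.2757] [ 0.0846 -0.2257 -2.446 ] [ 0.0372 -0.0112  0.0064] 0.4116091786530682
orange head lo [ 0.4857 -0.1851  0.2064] hi [ 0.5211 -0.1644  0.2855] top [ 0.5071 -0.1744  0.2828] 109
  headback [-0.2331  0.1024  0.0003] 185 y@(.504,zeye) -0.18147423801279766
  board [-0.2159  0.0588  0.0185] 594 666 y@(.504,zeye) -0.1818149992884995 x [0.4519 0.5565] z [0.0798 0.216 ]
   xmid 0.102 [0.4519 0.4775] 0.4647
   xmid 0.142 [0.4523 0.5542] 0.5032
   xmid 0.182 [0.4526 0.5564] 0.5045
blue head lo [ 0.4932 -0.2327  0.2034] hi [ 0.5178 -0.2119  0.2718] top [ 0.5056 -0.2223  0.2692] 108
  headback [-0.1076 -0.1422 -0.1966] 65 y@(.504,zeye) -0.22371575932142646
  board [-0.2588  0.0613 -0.0085] 982 1042 y@(.504,zeye) -0.2297818669525736 x [0.4542 0.5572] z [0.0636 0.2019]
   xmid 0.088 [0.4544 0.5495] 0.502
   xmid 0.128 [0.4551 0.5487] 0.5019
   xmid 0.168 [0.4551 0.557 ] 0.506
```

View pics/s6.png

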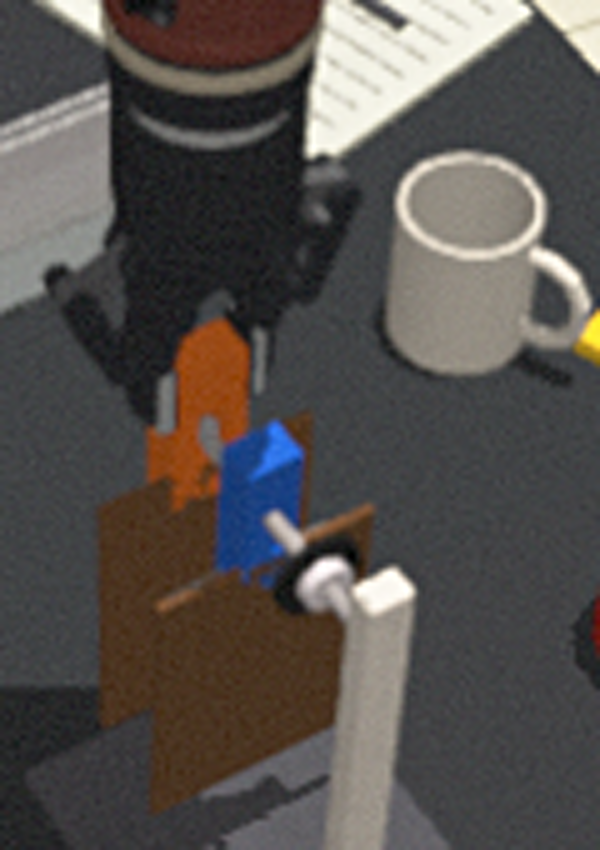

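Request:
drive_tool(
  increments=[-1, 0.03, -0.4, 0, 0, -1, 0.02, -0.4, 0, 0, -1, 0.03, -0.4, 0, 0, -1, 0.02, -0.4, 0, 0],
)

```text
t: 8.25
eef_pos: [0.5048, -0.1897, 0.2758]
orientation: [0.0, 0.685, 0.729, 0.0]
wrist_force: [0.5, -0.1, -1.7]
opening: 0.414
```

Request:
drive_tool(
  increments=[-1, 0.03, -0.4, 0, 0, -1, 0.02, -0.4, 0, 0, -1, 0, 0, 0, 0],
)

```text
t: 8.62
eef_pos: [0.5052, -0.1977, 0.2758]
orientation: [-0.0, 0.685, 0.729, -0.0]
wrist_force: [0.2, -0.2, -3.0]
opening: 0.411
```

```bash
python3 - <<'E'
from fit import *
o=monitor.observe();print(o['eef_pos'],o['wrist_force'],o['wrist_torque'],o['opening'])
s=snap('side','side7'); crop(s,310,180,430,350,5,'s7')
rep('side7',-.197,.282,-.222)
E
```

```text
[ 0.5052 -0.1977  0.2758] [ 0.2152 -0.2073 -3.047 ] [ 0.1008 -0.0376 -0.0295] 0.4110267532714163
orange head lo [ 0.4872 -0.2082  0.2101] hi [ 0.5221 -0.1873  0.2865] top [ 0.5086 -0.1983  0.2832] 107
  headback [-0.2607  0.1473 -0.0698] 71 y@(.504,zeye) -0.20324288386451414
  board [-0.1817 -0.0992  0.1047] 213 548 y@(.504,zeye) -0.20659599096960837 x [0.4533 0.5581] z [0.078  0.2168]
   xmid 0.102 [0.4539 0.5505] 0.5022
   xmid 0.142 [0.4532 0.5511] 0.5021
   xmid 0.182 [0.454  0.5578] 0.5059
blue head lo [ 0.4932 -0.232   0.2064] hi [ 0.5179 -0.2125  0.2725] top [ 0.5053 -0.2226  0.2692] 95
  headback [-0.1133 -0.1859 -0.0823] 63 y@(.504,zeye) -0.22561280424092192
  board [-0.259   0.0618 -0.008 ] 997 1347 y@(.504,zeye) -0.22967661215283838 x [0.4538 0.5573] z [0.064  0.2022]
   xmid 0.088 [0.4541 0.5499] 0.502
   xmid 0.128 [0.454  0.5482] 0.5011
   xmid 0.168 [0.4539 0.5574] 0.5056
```

View pics/s7.png

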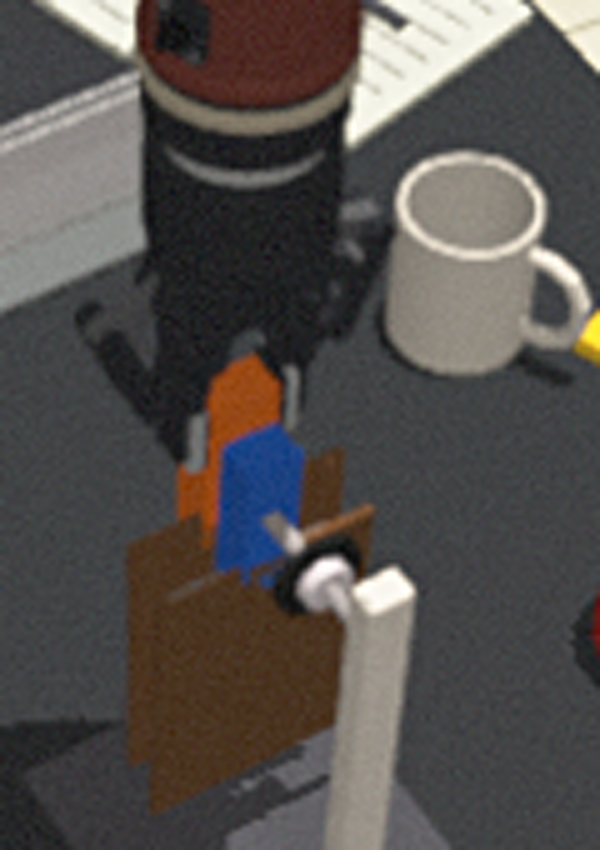

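Request:
drive_tool(
  increments=[-1, 0.01, -0.2, 0, 0, -1, 0.01, -0.2, 0, 0, -1, 0.02, -0.2, 0, 0, -1, 0.01, -0.2, 0, 0, -1, 0.01, -0.2, 0, 0, -1, 0, 0, 0, 0],
)

```text
t: 9.43
eef_pos: [0.5058, -0.2076, 0.2758]
orientation: [0.0, 0.685, 0.729, -0.0]
wrist_force: [-0.3, 0.6, -2.4]
opening: 0.416
```

```bash
python3 - <<'E'
from fit import *
o=monitor.observe();print(o['eef_pos'],o['wrist_force'],o['wrist_torque'],o['opening'])
s=snap('side','side8'); crop(s,310,180,430,350,5,'s8')
rep('side8',-.208,.282,-.228)
E
```

```text
[ 0.5058 -0.2076  0.2758] [-0.3322  0.5685 -2.3556] [ 0.2093 -0.012  -0.0105] 0.41551480602997803
orange head lo [ 0.4877 -0.2179  0.2086] hi [ 0.5242 -0.1971  0.2858] top [ 0.5093 -0.2083  0.2832] 112
  headback [-0.2235  0.0807 -0.1186] 28 y@(.504,zeye) -0.21132560049756788
  board [-0.1577 -0.1671  0.0843] 304 891 y@(.504,zeye) -0.22165661867097264 x [0.454  0.5588] z [0.0779 0.2161]
   xmid 0.102 [0.4537 0.543 ] 0.4984
   xmid 0.142 [0.4548 0.5429] 0.4988
   xmid 0.182 [0.4547 0.5589] 0.5068
blue head lo [ 0.4937 -0.2383  0.1994] hi [ 0.5185 -0.2182  0.2716] top [ 0.5055 -0.2283  0.2687] 106
  headback [-0.1326 -0.1658 -0.0704] 80 y@(.504,zeye) -0.23201844163476718
  board [-0.2733  0.0665  0.0159] 1064 1382 y@(.504,zeye) -0.23617070514051305 x [0.4543 0.5574] z [0.0638 0.2018]
   xmid 0.088 [0.4548 0.5424] 0.4986
   xmid 0.128 [0.4548 0.5423] 0.4986
   xmid 0.168 [0.4549 0.5568] 0.5058
```

View pics/s8.png

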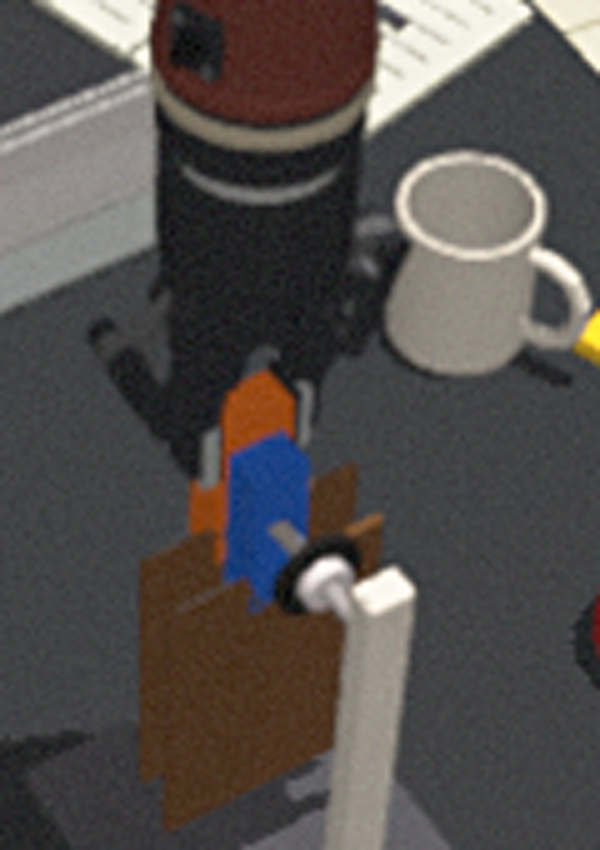

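Request:
drive_tool(
  increments=[-1, -0.02, 0.3, 0, 0, -1, 0, 0, -0.3, 0, -1, 0, 0, -0.3, 0, -1, 0, 0, -0.3, 0, -1, 0, 0, -0.3, 0, -1, 0, 0, 0, 0],
)

```text
t: 10.22
eef_pos: [0.5055, -0.2044, 0.2635]
orientation: [-0.0, 0.685, 0.729, -0.0]
wrist_force: [-0.9, 0.1, -1.9]
opening: 0.41
```

```bash
python3 - <<'E'
from fit import *
o=monitor.observe();print(o['eef_pos'],o['wrist_force'],o['wrist_torque'],o['opening'])
E
```

```text
[ 0.5055 -0.2044  0.2635] [-0.9426  0.084  -1.9446] [-0.0098  0.0151  0.0131] 0.4104620105791564
```

Request:
drive_tool(
  increments=[-1, 0, 0, -0.1, 0, -1, 0.02, -0.3, 0, 0, -1, 0.02, -0.3, 0, 0, -1, 0.02, -0.3, 0, 0, -1, 0.02, -0.3, 0, 0, -1, 0.02, -0.3, 0, 0, -1, 0.02, -0.3, 0, 0, -1, 0, 0, 0, 0],
)

```text
t: 11.22
eef_pos: [0.5069, -0.2228, 0.2628]
orientation: [0.0, 0.685, 0.729, -0.0]
wrist_force: [0.4, 1.4, -0.8]
opening: 0.412
```

```bash
python3 - <<'E'
from fit import *
o=monitor.observe();print(o['eef_pos'],o['wrist_force'],o['wrist_torque'],o['opening'])
s=snap('side','side9'); crop(s,310,180,430,350,5,'s9')
rep('side9',-.222,.268,-.243)
E
```

```text
[ 0.5069 -0.2228  0.2628] [ 0.3689  1.3688 -0.8453] [ 0.1592 -0.0467  0.0112] 0.41173286259682124
orange head lo [ 0.4887 -0.2334  0.1959] hi [ 0.5244 -0.2108  0.2734] top [ 0.5109 -0.2217  0.2703] 83
  headback [ 0.0746 -0.4713 -0.3188] 16 y@(.504,zeye) -0.23494559740139134
  board [-0.1342 -0.2248  0.0168] 289 536 y@(.504,zeye) -0.24364956098097085 x [0.4551 0.5593] z [0.064  0.2028]
   xmid 0.088 [0.4552 0.5332] 0.4942
   xmid 0.128 [0.4553 0.5329] 0.4941
   xmid 0.168 [0.4559 0.5339] 0.4949
blue head lo [ 0.4944 -0.2528  0.1985] hi [ 0.519  -0.2334  0.272 ] top [ 0.5065 -0.2434  0.2692] 103
  headback [-0.0792 -0.3173 -0.032 ] 54 y@(.504,zeye) -0.24641725218619492
  board [-0.2887  0.0685  0.0131] 932 1250 y@(.504,zeye) -0.25119321527876 x [0.4553 0.5576] z [0.0645 0.2026]
   xmid 0.088 [0.4556 0.5322] 0.4939
   xmid 0.128 [0.4555 0.5327] 0.4941
   xmid 0.168 [0.456  0.5324] 0.4942
```

View pics/s9.png

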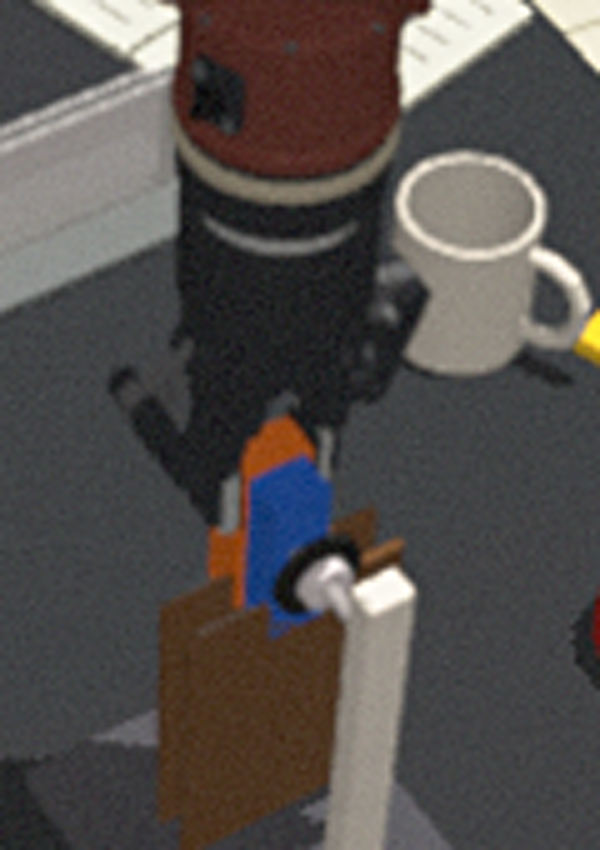

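Request:
drive_tool(
  increments=[-1, 0.01, -0.2, 0, 0, -1, 0.01, -0.2, 0, 0, -1, 0, 0, 0, 0],
)

```text
t: 11.65
eef_pos: [0.507, -0.2266, 0.2628]
orientation: [0.0, 0.685, 0.729, -0.0]
wrist_force: [0.3, 0.2, -1.9]
opening: 0.415
```

Request:
drive_tool(
  increments=[-1, 0.01, -0.1, 0, 0, -1, 0, 0, 0, 0],
)

```text
t: 11.9
eef_pos: [0.5071, -0.2275, 0.2628]
orientation: [0.0, 0.685, 0.729, -0.0]
wrist_force: [-0.4, 0.8, -1.7]
opening: 0.415
```

Request:
drive_tool(
  increments=[-1, 0.01, -0.1, 0, 0, -1, 0, 0, 0, 0],
)

```text
t: 12.15
eef_pos: [0.5073, -0.2285, 0.2628]
orientation: [0.0, 0.685, 0.729, -0.0]
wrist_force: [-0.2, 0.5, -2.6]
opening: 0.414
```

Request:
drive_tool(
  increments=[-1, 0.01, -0.1, 0, 0, -1, 0, 0, 0, 0],
)

```text
t: 12.4
eef_pos: [0.5073, -0.2295, 0.2628]
orientation: [0.0, 0.685, 0.729, -0.0]
wrist_force: [0.5, 0.6, -2.3]
opening: 0.413
```

Request:
drive_tool(
  increments=[-1, 0, -0.1, 0, 0, -1, 0, 0, 0, 0],
)

```text
t: 12.65
eef_pos: [0.5073, -0.2305, 0.2628]
orientation: [0.0, 0.685, 0.729, -0.0]
wrist_force: [0.7, 0.2, -3.3]
opening: 0.414
```

Request:
drive_tool(
  increments=[-1, 0.01, -0.1, 0, 0, -1, 0, 0, 0, 0],
)

```text
t: 12.9
eef_pos: [0.5074, -0.2315, 0.2628]
orientation: [0.0, 0.685, 0.729, -0.0]
wrist_force: [-0.3, 1.3, -2.8]
opening: 0.416
```

Request:
drive_tool(
  increments=[-1, 0.01, -0.1, 0, 0, -1, 0, 0, 0, 0],
)

```text
t: 13.15
eef_pos: [0.5075, -0.2325, 0.2628]
orientation: [-0.0, 0.685, 0.729, 0.0]
wrist_force: [-0.3, 1.3, -2.0]
opening: 0.415
```

Request:
drive_tool(
  increments=[-1, 0, -0.1, 0, 0, -1, 0, 0, 0, 0],
)

```text
t: 13.4
eef_pos: [0.5075, -0.2333, 0.2628]
orientation: [-0.0, 0.685, 0.729, 0.0]
wrist_force: [0.1, 2.9, -0.6]
opening: 0.41
```

```bash
python3 - <<'E'
from fit import *
o=monitor.observe();print(o['eef_pos'],o['wrist_force'],o['wrist_torque'],o['opening'],o['joint_torque'])
s=snap('side','side10'); crop(s,310,180,430,350,5,'s10')
rep('side10',-.233,.268,-.252)
E
```

```text
[ 0.5075 -0.2333  0.2628] [ 0.1052  2.9066 -0.6412] [ 0.6369 -0.0102  0.005 ] 0.41047622349490803 [ -1.3486 -59.1239  34.8507  -0.5978  -0.7507  -0.0216]
orange head lo [ 0.489  -0.2431  0.1964] hi [ 0.5254 -0.2239  0.2751] top [ 0.5119 -0.2324  0.2713] 75
  headback [ 0.1803 -0.7126 -0.3056] 15 y@(.504,zeye) -0.2479029490004191
  board [-0.1267 -0.2633  0.0185] 267 551 y@(.504,zeye) -0.2551838368295975 x [0.456  0.5601] z [0.0652 0.2026]
   xmid 0.088 [0.4559 0.5258] 0.4909
   xmid 0.128 [0.4562 0.5261] 0.4912
   xmid 0.168 [0.4566 0.5556] 0.5061
blue head lo [ 0.4953 -0.2632  0.1957] hi [ 0.5198 -0.2435  0.271 ] top [ 0.5077 -0.2533  0.2685] 105
  headback [ 0.125  -0.7777  0.043 ] 24 y@(.504,zeye) -0.2572368916151721
  board [-0.3032  0.0757  0.0154] 876 1201 y@(.504,zeye) -0.2615675690327419 x [0.4562 0.5596] z [0.0642 0.2021]
   xmid 0.088 [0.4562 0.5243] 0.4902
   xmid 0.128 [0.4565 0.5253] 0.4909
   xmid 0.168 [0.4565 0.5493] 0.5029
```

View pics/s10.png

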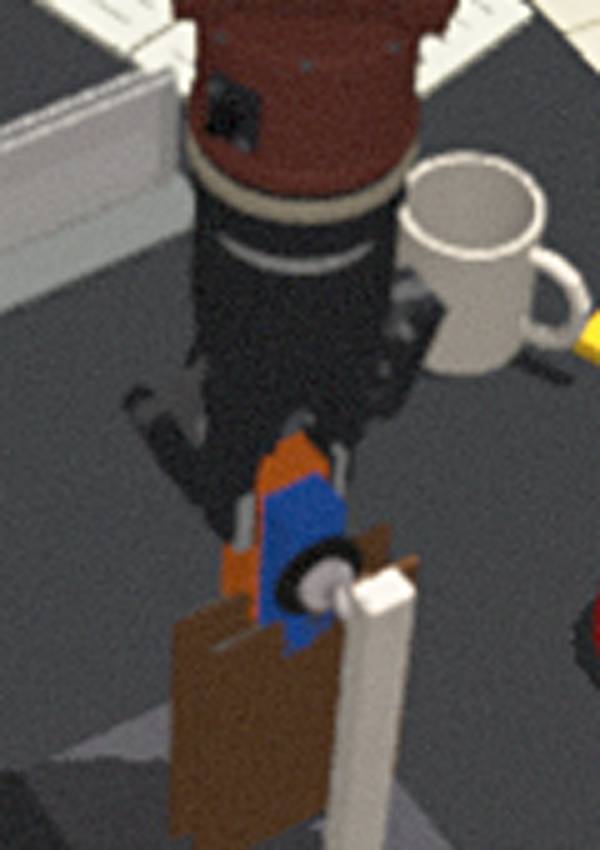

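Request:
drive_tool(
  increments=[-1, 0.01, -0.1, 0, 0, -1, 0, 0, 0, 0],
)

```text
t: 13.7
eef_pos: [0.5076, -0.2342, 0.2628]
orientation: [-0.0, 0.685, 0.729, 0.0]
wrist_force: [1.4, 4.8, -0.3]
opening: 0.412
```

```bash
python3 - <<'E'
from fit import *
o=monitor.observe();print(o['eef_pos'],o['wrist_force'],o['wrist_torque'],o['opening'],o['joint_torque'])
E
```

```text
[ 0.5076 -0.2342  0.2628] [ 1.438   4.807  -0.3297] [ 1.0654  0.0201 -0.0445] 0.4123226729236119 [ -2.2806 -58.7155  35.139   -1.1418  -1.2557  -0.0342]
```

Request:
drive_tool(
  increments=[-1, 0, -0.06, 0, 0, -1, 0, 0, 0, 0, -1, 0, 0, 0, 0, -1, 0, 0, 0, 0],
)

```text
t: 14.2
eef_pos: [0.5076, -0.2347, 0.2628]
orientation: [-0.0, 0.685, 0.729, 0.0]
wrist_force: [0.2, 4.9, 0.3]
opening: 0.411
```

Request:
drive_tool(
  increments=[-1, 0, 0, 0, 0, -1, 0, 0, 0, 0, -1, 0, 0, 0, 0],
)

```text
t: 14.58
eef_pos: [0.5076, -0.2347, 0.2628]
orientation: [-0.0, 0.685, 0.729, 0.0]
wrist_force: [-0.9, 4.1, -0.7]
opening: 0.407
```

```bash
python3 - <<'E'
from fit import *
o=monitor.observe();print(o['eef_pos'],o['wrist_force'],o['wrist_torque'],o['opening'],o['joint_torque'])
E
```

```text
[ 0.5076 -0.2347  0.2628] [-0.8688  4.112  -0.7051] [1.1969 0.0134 0.0048] 0.4067845878502208 [ -2.5757 -58.6606  35.1766  -1.2649  -1.4485  -0.0236]
```

Request:
drive_tool(
  increments=[-1, -0.005, 0.08, 0, 0, -1, -0.005, 0.08, 0, 0, -1, 0, 0, 0, 0, 0.2, 0, 0, 0, 0, 0.2, 0, 0, 0, 0, 0.2, 0, 0, 0, 0, 0.2, 0, 0, 0, 0],
)

```text
t: 15.45
eef_pos: [0.5076, -0.2335, 0.2629]
orientation: [0.0, 0.685, 0.729, -0.0]
wrist_force: [-0.5, 0.4, -0.3]
opening: 0.601
```

```bash
python3 - <<'E'
from fit import *
o=monitor.observe();print(o['eef_pos'],o['wrist_force'],o['wrist_torque'],o['opening'])
s=snap('side','side11'); crop(s,310,180,430,350,5,'s11')
rep('side11',-.232,.268,-.252)
E
```

```text
[ 0.5076 -0.2335  0.2629] [-0.4903  0.4372 -0.3386] [0.0329 0.0005 0.0139] 0.601035867411649
orange head lo [ 0.4888 -0.2436  0.2017] hi [ 0.5248 -0.2245  0.2724] top [ 0.5082 -0.2326  0.2696] 107
  headback [ 0.6442 -1.7352 -0.1198] 29 y@(.504,zeye) -0.25743400919758636
  board [-0.1738 -0.1812  0.0804] 187 747 y@(.504,zeye) -0.24693368893805578 x [0.4548 0.5592] z [0.0641 0.2022]
   xmid 0.088 [0.4547 0.5268] 0.4907
   xmid 0.128 [0.4555 0.5268] 0.4911
   xmid 0.168 [0.4554 0.5576] 0.5065
blue head lo [ 0.4954 -0.263   0.1982] hi [ 0.5207 -0.2431  0.2723] top [ 0.5084 -0.2538  0.2692] 99
  headback [ 0.0422 -0.569  -0.0442] 29 y@(.504,zeye) -0.25458250744303496
  board [-0.295   0.0705 -0.0074] 804 1099 y@(.504,zeye) -0.26121381487144446 x [0.4549 0.5584] z [0.0641 0.2023]
   xmid 0.088 [0.4548 0.5267] 0.4908
   xmid 0.128 [0.4556 0.5268] 0.4912
   xmid 0.168 [0.4559 0.5557] 0.5058
```

View pics/s11.png

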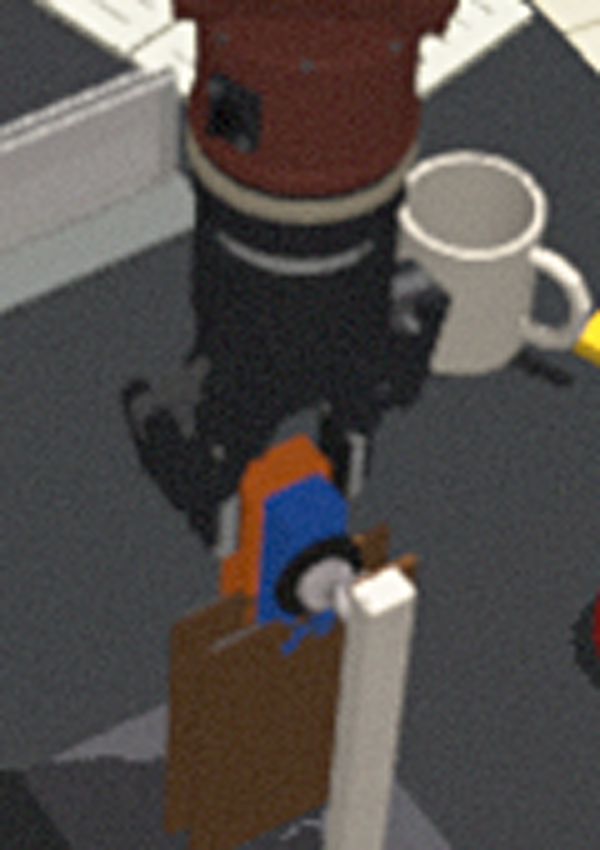

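Request:
drive_tool(
  increments=[0.2, 0, 0, 1, 0, 0.2, 0, 0, 2, 0, 0.2, 0, 0, 4, 0, 0.2, 0, 0, 5, 0, 0.2, -4, 2, 2, 0, 0.2, -4, 4, 0, 0, 0.2, -4, 5, 0, 0, 0.2, -4, 5, 0, 0, 0.2, 0, 5, 0, 0, 0.2, 0, 0, 0, 0],
)

```text
t: 16.75
eef_pos: [0.3488, -0.0233, 0.4041]
orientation: [0.001, 0.683, 0.73, 0.001]
wrist_force: [0.2, 0.7, -1.1]
opening: 0.6
```

```bash
python3 - <<'E'
from fit import *
o=monitor.observe();print(o['eef_pos'],o['wrist_force'],o['wrist_torque'],o['opening'])
s=snap('side','side12'); crop(s,310,180,430,350,5,'s12')
t=snap('top','top12'); crop(t,345,170,465,280,6,'t12')
rep('side12',-.232,.268,-.252)
for q in (s,t):
  W=cloud(q)
  for n,y in(('orange',-.232),('blue',-.253)):
    P=W[masks(q)[n]&(q['z_map']>0)&(abs(W[...,0]-.507)<.04)&(abs(W[...,1]-y)<.04)&(W[...,2]>.255)]
    print(n,len(P),boxfit(P),P.mean(0))
E
```

```text
[ 0.3488 -0.0233  0.4041] [ 0.2014  0.727  -1.1124] [-0.0343 -0.0295 -0.0451] 0.6003884452608003
orange head lo [ 0.4893 -0.2426  0.2024] hi [ 0.5238 -0.2215  0.2726] top [ 0.5074 -0.2309  0.2692] 128
  headback [ 1.1923 -2.8903 -0.0253] 30 y@(.504,zeye) -0.2701277349749095
  board [-0.1949 -0.1451  0.1016] 216 785 y@(.504,zeye) -0.24502014152877338 x [0.4552 0.5589] z [0.0645 0.2024]
   xmid 0.088 [0.4553 0.5274] 0.4914
   xmid 0.128 [0.4557 0.5271] 0.4914
   xmid 0.168 [0.4562 0.5583] 0.5073
blue head lo [ 0.4951 -0.2625  0.1983] hi [ 0.5206 -0.2429  0.2723] top [ 0.5086 -0.2534  0.2692] 98
  headback [ 0.1363 -0.7362 -0.0876] 38 y@(.504,zeye) -0.25459280448965427
  board [-0.2927  0.0651 -0.006 ] 835 1155 y@(.504,zeye) -0.2612142901309585 x [0.4554 0.5576] z [0.0642 0.2024]
   xmid 0.088 [0.4554 0.5271] 0.4912
   xmid 0.128 [0.456  0.5268] 0.4914
   xmid 0.168 [0.4562 0.5454] 0.5008
orange 152 ((507.5867004394531, -231.08770751953125), (36.69166564941406, 23.08148193359375), 3.373631477355957) [ 0.505  -0.2315  0.2679]
blue 156 ((508.8646240234375, -252.76675415039062), (26.970354080200195, 23.90636444091797), 4.959539890289307) [ 0.507  -0.2546  0.2661]
orange 102 ((507.6219787597656, -230.64801025390625), (36.107723236083984, 19.376014709472656), 1.7560956478118896) [ 0.5048 -0.2288  0.2667]
blue 84 ((508.19171142578125, -253.55142211914062), (18.353771209716797, 25.692302703857422), 80.66667175292969) [ 0.5077 -0.2537  0.268 ]
```

View pics/s12.png

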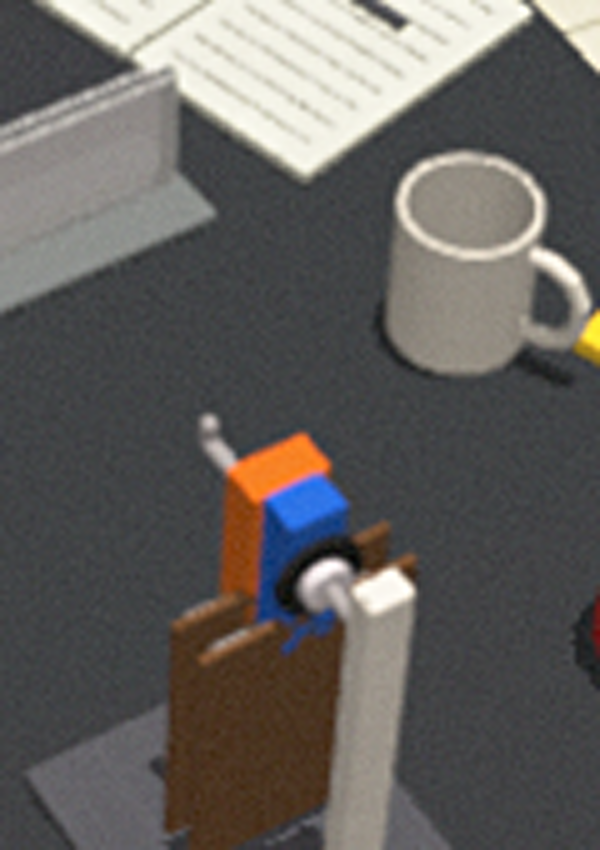

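View pics/t12.png

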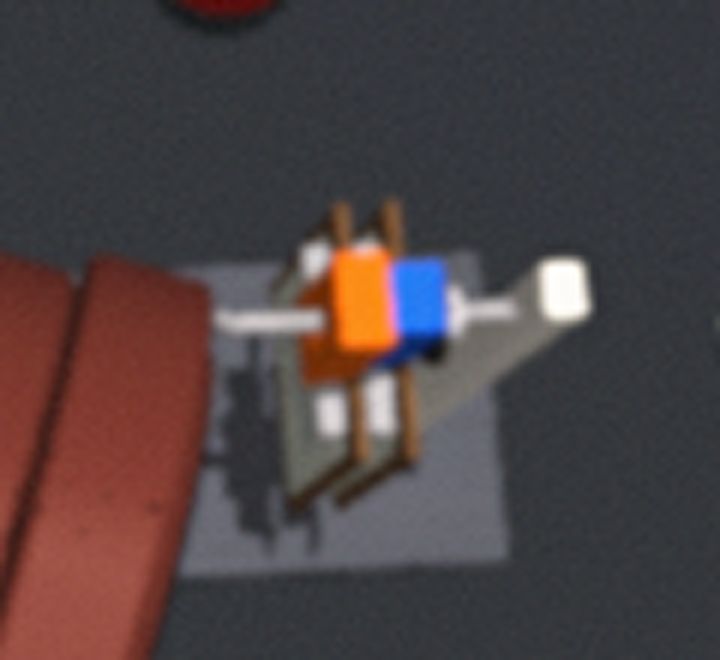

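View pics/side12.png

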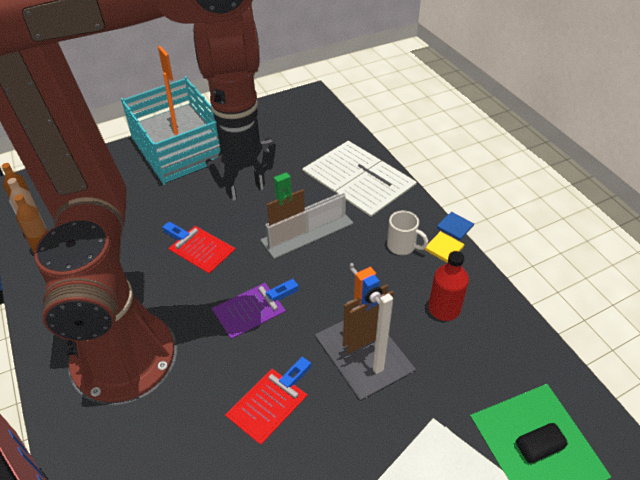

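Request:
drive_tool(
  increments=[0.2, 0, 0, 0, 0, 0.2, 0, 0, 0, 0, 0.2, 0, 0, 0, 0, 0.2, 0, 0, 0, 0, 0.2, 0, 0, 0, 0, 0.2, 0, 0, 0, 0, 0.2, 0, 0, 0, 0, 0.2, 0, 0, 0, 0],
)

```text
t: 17.85
eef_pos: [0.3494, -0.0258, 0.4028]
orientation: [-0.0, 0.685, 0.729, -0.0]
wrist_force: [0.1, 0.9, -0.2]
opening: 0.601
```

```bash
python3 - <<'E'
from fit import *
s=snap('side','side13')
W=cloud(s)
for n,y in(('orange',-.232),('blue',-.253)):
    P=W[masks(s)[n]&(s['z_map']>0)&(abs(W[...,0]-.507)<.04)&(abs(W[...,1]-y)<.04)&(W[...,2]>.255)]
    print(n,boxfit(P))
print(monitor.observe()['t'], arm.sign_off())
E
```

```text
orange ((507.19677734375, -230.74937438964844), (35.96931457519531, 21.414770126342773), 3.8831424713134766)
blue ((508.8106689453125, -253.15084838867188), (27.423709869384766, 22.129201889038086), 0.2325109839439392)
the job is handed in; nothing more can be done
17.9 None
```

The orange clipboard now hangs on the hook, paper side outwards, in front of the blue one. The job was handed in at about 17.9 s.

- **Threading and pushing:** The eye went over the upturned tip at about +5 mm with no contact force felt. I then pushed the blue clipboard back about 6 mm, lowered the orange one to its hanging height, and pushed both back until the buffer was felt.
- **Press on the buffer:** I held it for about 0.75 s, backed off 1.6 mm, opened the gripper and rose clear. The wrist force read 4.1 to 4.9 N during the hold. The wrist moment and joint 1 torque point to 5 to 6 N in total, about 5 N of it on the buffer, so the readings differ by about 1 N. No reading came near 10 N.
- **Final check:** The camera pictures show both clipboards hanging straight and parallel, with their heads about 22 mm apart centre to centre (roughly touching, or a gap of 1–2 mm). The orange one is about 35 mm clear of the tip, and neither drifted in the last second.
- **Bystanders:** The green clipboard, mug, flask and look-alikes appear where they were. I judged this by eye from the final picture and did not measure it.

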